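# Uncap the orange objective pot

### The arm

A 6-joint arm with a two-finger parallel gripper is mounted at the origin on the work surface. World frame = base frame: x ahead of the robot, y to its left, z up, the work surface at z = 0. Lengths are in mm, angles in rad, forces in N, time in s.
With the tool pointing down it reaches from about 400 to 925 mm from the base axis. Payload 12.5 kg.
Tool frame: the origin (TCP) lies midway between the tips of the shut fingers; the grasp point (between the pads) lies 19 mm behind it; z points along the fingers, y is the line along which they close (so a half turn about z gives the same grasp; the last joint's range is limited). The gripper opens to 95 mm and grips with 3 to 60 N. Pads are 20 mm wide; open, the fingers measure 119 mm over their backs; the gripper's body (75 mm by 180 mm) begins 59 mm behind the grasp point.
Start: joints at [-0.106, 0.491, 1.559, -0, 1.092, -0.106], TCP at [625.017, 0.021, 214.661] pointing down, gripper open.
Joint ranges: [-3.1, 3.1], [-0.84, 2.19], [0.05, 2.79], [-1.13, 4.28], [0.06, 2.93], [-2.69, 2.69]. Speed limits (rad/s): [2.22, 2.22, 2.79, 3.14, 3.14, 3.14].

### API

Orientations are given as [roll, pitch, yaw] about the fixed x, y, z axes, in that order (R = Rz(yaw) Ry(pitch) Rx(roll)).
In Python, from cell import readout, eyes, env gives the robot as it stands.
- The arm moves only by the tool move_arm, never from a script. Its argument "plan" is a list of rows, each a list of 3 entries, a list of its own where there are three numbers: the turn, a rotation vector about the tool's x, y, z in degrees, then the shift along the tool's x, y, z in m, then the gripper command: -1 is shut, 1 is fully open, values between are in proportion. In form: [[[ax, ay, az], [x, y, z], jaw], ...]. A call has 1 to 5 rows; each row is the pose to reach, as a shift and turn from the pose commanded when the call began, along the tool's axes at that moment; what a row does not reach only later rows make up. A row lasts 1/8 s, in which the tool goes at most 62.5 mm and 10.7 degrees, less where a joint would pass 70% of its speed; a pose out of reach is approached as far as the arm can. A call with a gripper value outside its range is refused whole. The fingers move at their own pace and stop on an object; the grip force is fixed at half the most. Time passes only in rows, so rows that repeat a pose let the fingers close. It gives the time, the measured TCP pose, the force, the opening and the grip force at its end, in the units of the state.
- readout.state(): the state, without advancing time (a new reading comes with each control period).
- eyes.read_camera(name): name is "scene" or "side" or "wrist"; returns a dict with "img" (400x640x3 uint8, red, green, blue), "K" (3x3 intrinsics, pixels), "dist" ([k1, k2, p1, p2, k3] as OpenCV has them; the pictures are not rectified), "extrinsics" (4x4, takes a point from camera to world coordinates). Camera axes: x right, y up, looking along -z (the intrinsics and any distortion apply to the point x, -y, -z); pixel columns grow to the right and rows downward; lengths in mm; the calibration is good to about 2 mm. A picture is of the moment at which its call begins. There is no depth.
- env.job_done(): hands the job in; it is judged then, once.
Trained networks look in a picture, given as the dict that the camera call returned (one of the last four; its "shot" number tells which), for a name from the list of things; names that differ only in an ending like _2 or _b are one class to them, and where a whole thing is asked for, a point or a joint stands for the part that bears it (a point fixed in the world has none). Each returns a list of dicts, best first, with "score" (0 to 1); they miss things now and then, are a little off and sometimes report something else, mostly with a low value. They report only what shows in the picture. A call takes as long as a camera call.
- eyes.cut_out(picture, name): "mask" (400x640 bool, what is visible of it) and "uv" ([column, row] in pixels, amid what is visible of it).
The state is a dict: "t": time; "joints": joint angles; "qvel": joint speeds; "tau": joint torques, N m; "eef_pos": TCP position; "tcp_rot": TCP orientation; "ft_force": force on the tool from outside, world axes, zero at the start; "moment": the same for the moment, N m; "opening": opening from 0.0 (shut) to 1.0 (fully open); "grip_force": force on a finger pad.
Only numpy, scipy, OpenCV 4.12 (cv2) and the standard library are available. Lean on these libraries where they do the work, as an engineer would, in place of code of your own. Each camera call takes 0.05 s, during which the arm holds its last target. There are 200 camera calls.

### The job

On the microscope desk, unscrew the orange cap from its lens pot by turning it about a quarter turn anticlockwise until the thread lets go, lift it straight off the objective, and set it down upright, mouth down, inside the round white tray. Place it rather than drop it, and leave the blue-capped pot shut and undisturbed.

Things in the scene. Friction and masses are not known exactly. Their poses are not given: they have to be found in the camera images.
- cap_orange: Loose orange screw cap, mouth down: 58 mm across, skirt 40 mm high, 60 g; on its flat top a grip bar 50 mm long (cap x), 20 thick (y), 30 high: pinch it from above. Origin: centre of the lower rim, z up; 40 mm above the desk when screwed on (flat top at 80, bar top at 110). Starts with x within 40 deg of world x. Unscrews anticlockwise from above (+z); turns easily at constant height.
- pot_orange: Fixed black pot, orange band. Foot 90 mm across, 10 high; drum 62 across to 40 high bears the cap's rim; ridged neck and steel objective to 70 high: raise the cap 35 mm to clear. Origin: centre of underside on desk. Cap and pot x axes agree within 5 deg at the start. Two-start coarse thread: cap locked until turned 60 deg, free to lift from 65 to 115 (aim for 85), stop after about 125.
- tray: Fixed round white tray: 150 mm across the rim, 14 mm high, 136 mm across inside at its floor, which is 4 mm above the desk. Origin: centre of its underside on the desk; z up. A cap standing in it has its origin 4 mm above the desk.
- blue_mark (a point): White dot on the bar top of the blue cap, which is shaped like the orange one and screwed on an equal fixed pot with a blue band: leave it alone. The dot lies 21 mm from that cap's axis along the cap's x, 110 mm above the desk; its axes are those of the blue cap.

How it is judged (in metres and radians):
On the way, in this order (a step that is already met when the one before it is completed fails the run):
1. the orange cap has been turned loose (over 50 degrees) while still on its pot (angle between the x axis of cap_orange and the x axis of pot_orange, either way round above 0.87 rad and z of cap_orange in the frame of pot_orange below 0.052 m and horizontal distance between cap_orange and pot_orange below 0.01 m), for 0.05 s.
2. the orange cap has been lifted clear above its pot (z of cap_orange in the frame of pot_orange above 0.072 m and horizontal distance between cap_orange and pot_orange below 0.05 m), for 0.05 s.
At the end, for the whole second after the job is handed in: The orange cap stands mouth down on the white tray's floor (rim less than 10 mm above the desk), its axis within 45 mm of the tray's centre and within 10 degrees of upright, at rest and released (horizontal distance between cap_orange and tray below 0.045 m and height (world z) of cap_orange below 0.01 m and angle between cap_orange's own z axis and vertical below 0.17 rad and linear speed of cap_orange below 0.02 m/s and contact force between the fingers and cap_orange below 0.1 N); the robot touches nothing.
It fails at once if the blue cap is moved or turned (its mark shifts by more than 12 mm) (distance of blue_mark from where it was at the start of the episode above 0.012 m).
It fails at once if the orange cap is dropped or thrown (faster than 0.7 m/s out of the fingers) (linear speed of cap_orange above 0.7 m/s and contact force between the fingers and cap_orange below 0.05 N).
It also fails if it takes over 40 s, if anything falls off the work surface, if the arm or the gripper's body presses on something with over 40 N, if the wrist force passes 120 N, or if a joint passes its speed limit or range.

## Working session

There is one attempt and no reset: what is moved stays moved. The work goes in short steps, Python scripts to look and compute and a tool call to move; the robot and the scene stay as the last step left them, time stands still between calls to the robot, and variables do not carry over. Pictures are saved under pics/ and viewed, at most 10 in all, crops included, and the job is handed in when it is done.

Besides the shell and the picture viewer there is one more tool, called after "Request:" in YAML: its name, and indented under it one key for each argument. move_arm: Moves the arm, as the interface text tells. Its arguments: {"type":"object","properties":{"plan":{"type":"array","items":{"type":"array"}}},"required":["plan"]}

```bash
mkdir -p pics
cat > h.py <<'E'
import numpy as np,cv2
from cell import readout,eyes,env
def ray(p,uv):
    n=cv2.undistortPoints(np.array([[uv]],float),np.array(p["K"]),np.array(p["dist"]))[0,0]
    E=np.array(p["extrinsics"]);d=E[:3,:3]@np.array([n[0],-n[1],-1]);return E[:3,3],d
def atz(p,uv,z):
    o,d=ray(p,uv);return (o+d*(z-o[2])/d[2]).round(1)
E
python3 - <<'E'
from h import *
ims=[]
for c in ["scene","side"]:
    p=eyes.read_camera(c);ims.append(p["img"])
    print(c,np.array(p["extrinsics"]).round(2).tolist())
    for n,z in [("cap_orange",75),("pot_orange",20),("tray",7),("blue_mark",110)]:
        for r in eyes.cut_out(p,n)[:2]:
            print(n,round(r["score"],2),np.round(r["uv"]),atz(p,r["uv"],z),r["mask"].sum())
    cv2.imwrite(f"pics/{c}.png",p["img"][:,:,::-1])
print(readout.state())
E
```

```text
scene [[0.03, -0.84, 0.54, 1131.57], [1.0, 0.03, -0.01, -12.14], [-0.01, 0.54, 0.84, 1015.58], [0.0, 0.0, 0.0, 1.0]]
cap_orange 0.91 [221. 228.] [ 590.2 -223.3   75. ] 761
pot_orange 0.92 [231. 248.] [ 613.2 -210.2   20. ] 652
tray 0.73 [422. 212.] [522.1 248.8   7. ] 2450
side [[0.95, 0.2, -0.22, 349.5], [-0.3, 0.61, -0.73, -678.21], [-0.01, 0.76, 0.65, 698.22], [0.0, 0.0, 0.0, 1.0]]
cap_orange 0.88 [373. 285.] [ 585.7 -232.6   75. ] 1101
pot_orange 0.71 [366. 308.] [ 573.6 -240.9   20. ] 1029
tray 0.56 [280. 173.] [520.4 244.4   7. ] 1553
blue_mark 0.84 [319. 205.] [546.9 -27.6 110. ] 761
{'t': 0.5, 'joints': array([-1.05609946e-01,  4.90940422e-01,  1.55894799e+00,  2.04132432e-06,
        1.09169865e+00, -1.05617785e-01]), 'qvel': array([ 0.00171129,  0.00111066,  0.00090955,  0.00115622, -0.00066106,
       -0.00207746]), 'tau': array([-1.04150309e-03, -6.12052917e+01, -2.58285767e+01,  6.93531451e-02,
        4.47502441e-02, -3.85393946e-05]), 'eef_pos': array([6.24994729e+02, 1.75607219e-02, 2.14619270e+02]), 'tcp_rot': array([ 3.14158690e+00, -1.21141980e-06,  1.57080322e+00]), 'ft_force': array([ 0.47574855,  0.42956161, -0.12188876]), 'moment': array([ 0.02749811, -0.03713657,  0.01368617]), 'grip_force': 0.0, 'opening': 1.002464009770116}
```

View pics/scene.png

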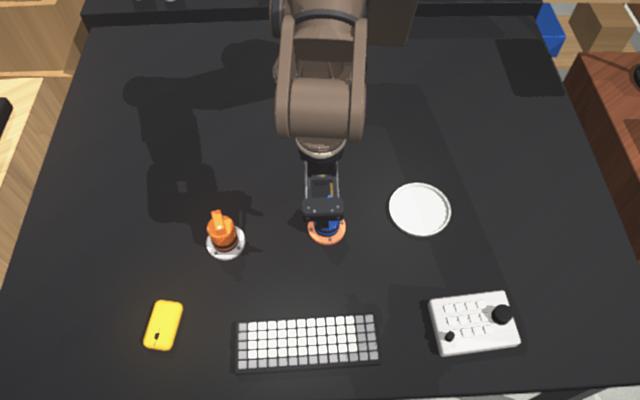

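View pics/side.png

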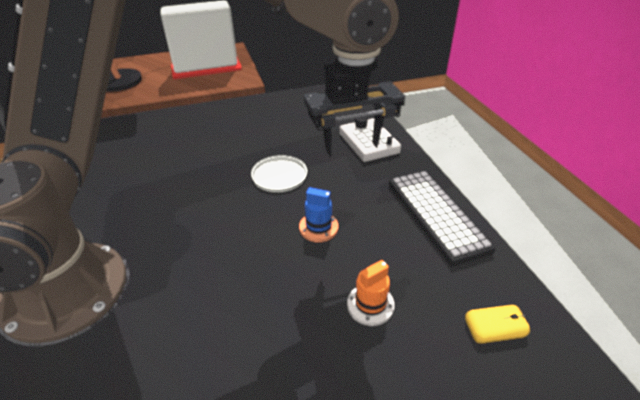

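The orange cap is at scene (221,228) and side (373,285), with its bar roughly 25–30° from world x. The blue cap is under the gripper at side (319,205). The tray is at scene (420,210). I'll move above the orange cap for a closer look.

Request:
move_arm:
  plan:
    - [[0,0,10.7],[-0.05,-0.008,-0.02],1]
    - [[0,0,21],[-0.1,-0.016,-0.04],1]
    - [[0,0,32],[-0.155,-0.024,-0.05],1]
    - [[0,0,42],[-0.21,-0.032,-0.05],1]
    - [[0,0,52],[-0.23,-0.037,-0.05],1]

```text
t: 1.12
eef_pos: [587.3, -232.9, 264.7]
tcp_rot: [3.141, 0.0, 0.655]
ft_force: [0.3, -0.6, -0.5]
opening: 0.999
grip_force: 0.0
```

Run:
```python
from h import *
for c in ["wrist","scene"]:
    p=eyes.read_camera(c)
    for n,z in [("cap_orange",100),("pot_orange",5),("tray",9),("blue_mark",110)]:
        for r in eyes.cut_out(p,n)[:1]:
            print(c,n,round(r["score"],2),np.round(r["uv"]),atz(p,r["uv"],z),r["mask"].sum())
    if c=="wrist": cv2.imwrite("pics/w1.png",p["img"][:,:,::-1]); np.save("w1.npy",p,allow_pickle=True)
s=readout.state();print(s["t"],s["eef_pos"],s["tcp_rot"],s["joints"])
```

```text
wrist cap_orange 0.96 [311. 175.] [ 589.8 -223.8  100. ] 2476
wrist pot_orange 0.56 [313. 145.] [ 606.1 -212.5    5. ] 1440
wrist tray 0.56 [2. 5.] [516.9 168.9   9. ] 103
wrist blue_mark 0.89 [105.  55.] [566.3  -8.6 110. ] 4208
scene pot_orange 0.81 [230. 250.] [ 609.5 -214.1    5. ] 618
scene tray 0.93 [417. 209.] [516.9 238.3   9. ] 2443
scene blue_mark 0.64 [326. 214.] [583.4  11.6 110. ] 670
1.625 [ 588.25732796 -229.16456972  264.74020839] [ 3.14147229e+00 -1.07291389e-04  6.65274088e-01] [-4.76074346e-01  4.57317361e-01  1.47746839e+00  5.07597039e-05
  1.20665280e+00  4.29429824e-01]
```

View pics/w1.png

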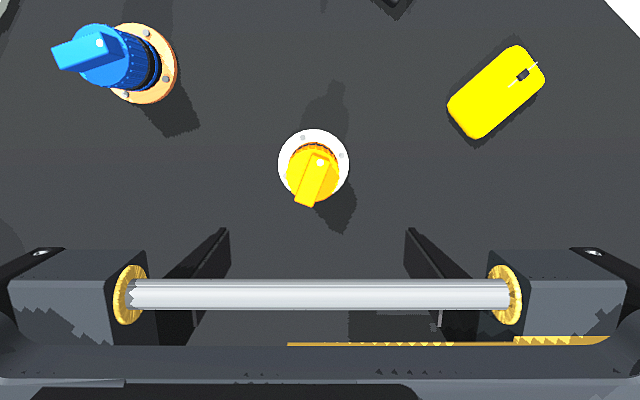

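The wrist view shows the bar of the orange cap at about (315,178), roughly 17° off the image vertical, with the pot foot ring at (313,163). I'll enlarge it to pick out the corners.

Run:
```python
from h import *
p=np.load("w1.npy",allow_pickle=True).item()
i=p["img"][120:220,265:365,::-1]
cv2.imwrite("pics/w1c.png",cv2.resize(i,(600,600),interpolation=cv2.INTER_CUBIC))
# foot ring: bright, low saturation
```

```text
(no output)
```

View pics/w1c.png

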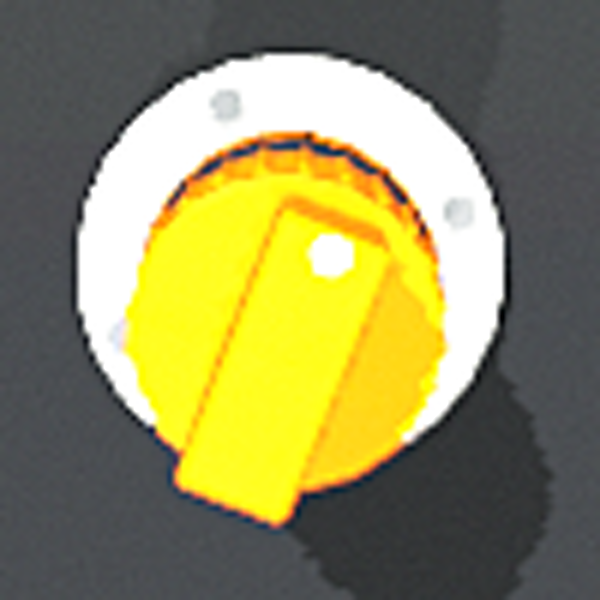

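The bar-top corners in the crop are about (285,208), (390,255), (280,523) and (178,480). The white dot at (330,255) marks the +x end.

Run:
```python
from h import *
p=np.load("w1.npy",allow_pickle=True).item()
f=lambda u,v,z:atz(p,(265+u/6-.4,120+v/6-.4),z)
c=np.array([f(*q,110) for q in [(285,208),(390,255),(280,523),(178,480)]])
print(c,c.mean(0)); d=(c[0]+c[1]-c[2]-c[3])/2
print("len",np.linalg.norm(d),"th",np.degrees(np.arctan2(d[1],d[0])))
dot=f(330,255,110);print(dot, "axis from dot",dot-21*d/np.linalg.norm(d))
e=np.array([f(*q,10) for q in [(78,250),(505,250),(285,52)]]);print(e,"foot c",(e[0]+e[1])/2)
```

```text
[[ 608.2 -210.9  110. ]
 [ 612.5 -229.1  110. ]
 [ 565.6 -242.3  110. ]
 [ 561.2 -224.3  110. ]] [ 586.875 -226.65   110.   ]
len 48.79746407345365 th 15.81636973307408
[ 606.6 -221.4  110. ] axis from dot [ 586.39505659 -227.12365809  110.        ]
[[ 563.1 -188.6   10. ]
 [ 618.2 -260.4   10. ]
 [ 622.6 -198.5   10. ]] foot c [ 590.65 -224.5    10.  ]
```

Request:
move_arm:
  plan:
    - [[0,0,10],[0.001,-0.003,0.04],1]
    - [[0,0,20],[0.001,-0.003,0.09],0.2]
    - [[0,0,22.2],[0.001,-0.003,0.14],-0.2]
    - [[0,0,22.2],[0.001,-0.003,0.175],-0.2]
    - [[0,0,22.2],[0.001,-0.003,0.18],-0.2]

```text
t: 2.25
eef_pos: [586.2, -226.2, 82.6]
tcp_rot: [-3.139, 0.003, 0.277]
ft_force: [0.4, 0.7, 1.3]
opening: 0.637
grip_force: 0.0
```

Request:
move_arm:
  plan:
    - [[0,0,0],[0,0,0],-0.3]
    - [[0,0,0],[0,0,0],-1]
    - [[0,0,0],[0,0,0],-1]
    - [[0,0,0],[0,0,0],-1]
    - [[0,0,0],[0,0,0],-1]

```text
t: 2.88
eef_pos: [587.2, -227.1, 85.3]
tcp_rot: [3.141, -0.001, 0.276]
ft_force: [-1.1, 0.6, 5.7]
opening: 0.211
grip_force: 30.0
```

Request:
move_arm:
  plan:
    - [[0,0,-8],[0,0,0],-1]
    - [[0,0,-17],[0,0,0],-1]
    - [[0,0,-26],[0,0,0],-1]
    - [[0,0,-35],[0,0,0],-1]
    - [[0,0,-43],[0,0,0],-1]

```text
t: 3.5
eef_pos: [587.4, -227.3, 85.2]
tcp_rot: [3.14, -0.0, 1.031]
ft_force: [-0.2, -1.4, 3.5]
opening: 0.207
grip_force: 30.0
```

Request:
move_arm:
  plan:
    - [[0,0,-9],[0,0,0],-1]
    - [[0,0,-18],[0,0,0],-1]
    - [[0,0,-27],[0,0,0],-1]
    - [[0,0,-36],[0,0,0],-1]
    - [[0,0,-43],[0,0,0],-1]

```text
t: 4.12
eef_pos: [587.5, -227.3, 85.2]
tcp_rot: [3.14, 0.001, 1.781]
ft_force: [0.9, -0.7, 4.2]
opening: 0.209
grip_force: 30.0
```

Request:
move_arm:
  plan:
    - [[0,0,0],[0,0,0],-1]
    - [[0,0,0],[0,0,0],-1]
    - [[0,0,0],[0,0,0],-1]

```text
t: 4.5
eef_pos: [587.3, -227.2, 85.2]
tcp_rot: [3.141, 0.001, 1.774]
ft_force: [-0.1, 1.2, 6.7]
opening: 0.204
grip_force: 30.0
```

Run:
```python
from h import *
for c in ["side"]:
    p=eyes.read_camera(c)
    cv2.imwrite("pics/s2.png",cv2.resize(p["img"][180:340,270:480,::-1],(788,600)))
s=readout.state();print(s["t"],s["eef_pos"],s["tcp_rot"],s["ft_force"],s["moment"],s["opening"],s["grip_force"])
```

```text
4.55 [ 587.35294342 -227.20523917   85.26264096] [3.14050062e+00 8.19117084e-04 1.77365609e+00] [ 0.94357694 -0.69009943  4.5664405 ] [ 0.09519708 -0.16231926  0.08241413] 0.20816120467850766 29.996136724948883
```

View pics/s2.png

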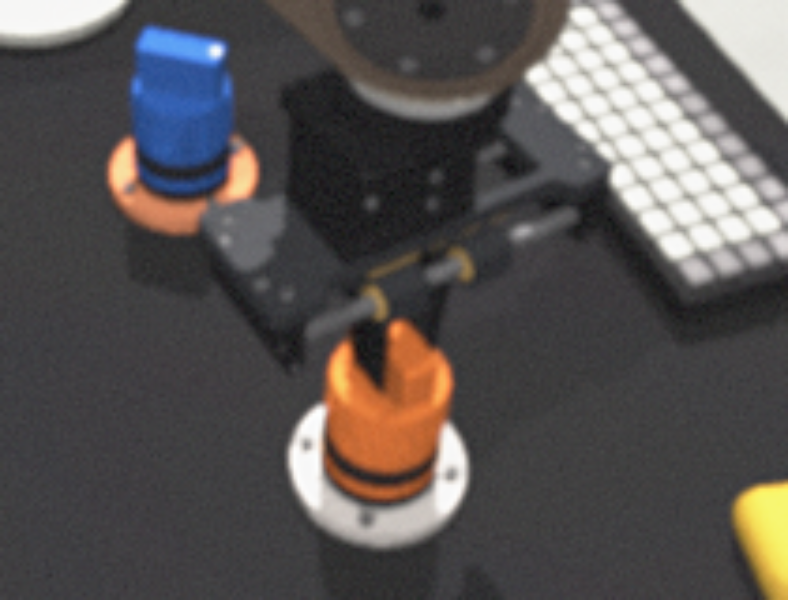

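The bar (crop 400,360) now stands about 86° from where it began, and the blue cap is untouched. I'll lift now.

Request:
move_arm:
  plan:
    - [[0,0,0],[0,0,-0.01],-1]
    - [[0,0,0],[0,0,-0.025],-1]
    - [[0,0,0],[0,0,-0.045],-1]
    - [[0,0,0],[0,0,-0.06],-1]
    - [[0,0,0],[0,0,-0.06],-1]

```text
t: 5.18
eef_pos: [587.4, -227.2, 146.1]
tcp_rot: [3.14, 0.001, 1.776]
ft_force: [0.4, -0.2, -0.9]
opening: 0.212
grip_force: 30.0
```

Run:
```python
from h import *
for c in ["scene","side"]:
    p=eyes.read_camera(c)
    r=eyes.cut_out(p,"tray")[0]
    cs,_=cv2.findContours(r["mask"].astype(np.uint8),0,1);k=max(cs,key=cv2.contourArea)[:,0,:]
    w=np.array([atz(p,q,12)[:2] for q in k],np.float32)
    print(c,r["score"],cv2.minEnclosingCircle(w),w.min(0),w.max(0))
    for r in eyes.cut_out(p,"cap_orange")[:1]: print(r["score"],r["uv"],atz(p,r["uv"],125))
s=readout.state();print(s["t"],s["eef_pos"],s["tcp_rot"],s["ft_force"],s["opening"],s["grip_force"])
```

```text
scene 0.89 ((516.1137084960938, 244.64285278320312), 78.24798583984375) [439.7 170.1] [592.4 317.5]
0.55 [224.9, 226.0] [ 613.8 -205.   125. ]
side 0.97 ((514.7581176757812, 242.12033081054688), 82.02867889404297) [443.  160.1] [591.2 323.8]
0.8 [377.8, 265.9] [ 591.6 -232.7  125. ]
5.475 [ 586.72591355 -226.89122259  143.96847735] [-3.14074767e+00 -7.34923644e-04  1.77666992e+00] [ 0.88940182  0.59375355 -0.645651  ] 0.20984434437211683 29.99100387096405
```

Request:
move_arm:
  plan:
    - [[0,0,0],[0.01,0,-0.04],-1]
    - [[0,0,0],[0.05,0.003,-0.065],-1]
    - [[0,0,0],[0.1,0.006,-0.065],-1]
    - [[0,0,0],[0.15,0.008,-0.065],-1]
    - [[0,0,0],[0.2,0.011,-0.065],-1]

```text
t: 6.1
eef_pos: [556.3, -27.5, 209.4]
tcp_rot: [-3.141, -0.0, 1.776]
ft_force: [0.4, -0.2, -0.4]
opening: 0.21
grip_force: 30.0
```

Request:
move_arm:
  plan:
    - [[0,0,0],[0.05,0.003,0],-1]
    - [[0,0,0],[0.1,0.006,0],-1]
    - [[0,0,0],[0.15,0.008,0],-1]
    - [[0,0,0],[0.2,0.011,0],-1]
    - [[0,0,0],[0.24,0.013,0],-1]

```text
t: 6.72
eef_pos: [519.9, 210.4, 209.3]
tcp_rot: [-3.141, 0.0, 1.777]
ft_force: [0.6, 0.2, -0.9]
opening: 0.209
grip_force: 30.0
```

Request:
move_arm:
  plan:
    - [[0,0,0],[0.02,0.001,0.01],-1]
    - [[0,0,0],[0.035,0.002,0.03],-1]
    - [[0,0,0],[0.035,0.002,0.06],-1]
    - [[0,0,0],[0.035,0.002,0.09],-1]
    - [[0,0,0],[0.035,0.002,0.09],-1]

```text
t: 7.35
eef_pos: [514.3, 242.4, 117.4]
tcp_rot: [-3.137, 0.001, 1.776]
ft_force: [-0.6, 0.2, -0.1]
opening: 0.207
grip_force: 30.0
```

Run:
```python
from h import *
p=eyes.read_camera("side")
cv2.imwrite("pics/s3.png",cv2.resize(p["img"][60:260,200:420,::-1],(660,600)))
s=readout.state();print(s["t"],s["eef_pos"],s["tcp_rot"],s["ft_force"],s["opening"],s["grip_force"])
```

```text
7.4 [515.11081817 242.75138623 118.94684949] [-3.13952669e+00  3.44178748e-04  1.77620916e+00] [0.07607855 0.96259437 0.39972702] 0.20854173039011634 29.990893006324768
```

View pics/s3.png

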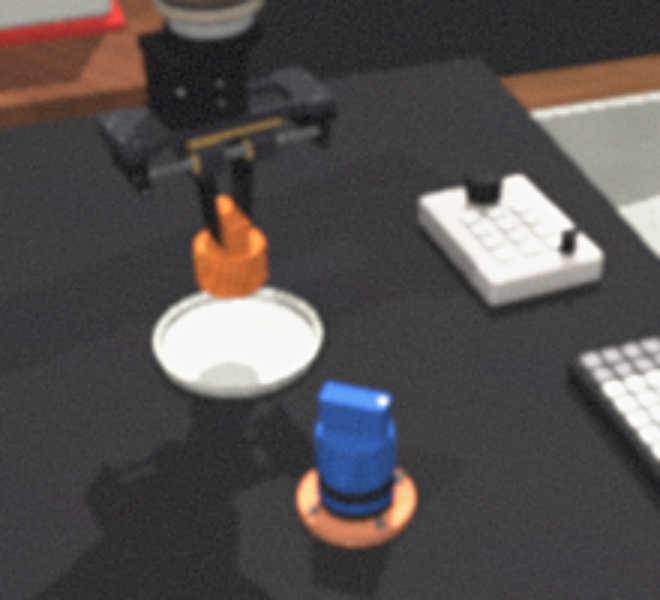

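The cap (crop 230,260) hangs upright over the tray at (238,340). It should rest at a TCP height of about 49 mm, so I'll go slowly near the floor.

Request:
move_arm:
  plan:
    - [[0,0,0],[0,0,0.025],-1]
    - [[0,0,0],[0,0,0.045],-1]
    - [[0,0,0],[0,0,0.06],-1]
    - [[0,0,0],[0,0,0.066],-1]
    - [[0,0,0],[0,0,0.068],-1]

```text
t: 8.02
eef_pos: [515.5, 243.3, 51.9]
tcp_rot: [3.141, -0.0, 1.777]
ft_force: [-0.9, -0.2, -0.8]
opening: 0.211
grip_force: 30.0
```

Request:
move_arm:
  plan:
    - [[0,0,0],[0,0,0.001],-1]
    - [[0,0,0],[0,0,0.002],-1]
    - [[0,0,0],[0,0,0.002],-1]

```text
t: 8.4
eef_pos: [515.4, 243.3, 49.9]
tcp_rot: [3.141, -0.0, 1.777]
ft_force: [0.3, -0.0, 0.3]
opening: 0.208
grip_force: 30.0
```

Request:
move_arm:
  plan:
    - [[0,0,0],[0,0,0.0005],-1]
    - [[0,0,0],[0,0,0.001],-1]
    - [[0,0,0],[0,0,0.001],-1]

```text
t: 8.78
eef_pos: [515.3, 243.3, 49.2]
tcp_rot: [3.141, -0.0, 1.777]
ft_force: [-1.9, -0.5, 6.6]
opening: 0.206
grip_force: 30.0
```

Contact at 6.6 N, so the cap is on the floor. Next I'll release it and back away.

Request:
move_arm:
  plan:
    - [[0,0,0],[0,0,0],-0.3]
    - [[0,0,0],[0,0,0],0]
    - [[0,0,0],[0,0,0],0]
    - [[0,0,0],[0,0,0],0]
    - [[0,0,0],[0,0,-0.015],0]

```text
t: 9.4
eef_pos: [514.8, 243.1, 63.4]
tcp_rot: [-3.14, 0.0, 1.777]
ft_force: [-0.5, 0.4, 0.2]
opening: 0.5
grip_force: 0.0
```

Request:
move_arm:
  plan:
    - [[0,0,0],[0,0,-0.03],0]
    - [[0,0,0],[0,0,-0.07],0]
    - [[0,0,0],[0,0,-0.12],0]
    - [[0,0,0],[0,0,-0.15],0]
    - [[0,0,0],[0,0,-0.15],0]

```text
t: 10.02
eef_pos: [515.9, 243.6, 216.8]
tcp_rot: [3.136, -0.001, 1.777]
ft_force: [-0.6, -0.1, -1.0]
opening: 0.499
grip_force: 0.0
```

Run:
```python
from h import *
p=eyes.read_camera("side")
cv2.imwrite("pics/s4.png",cv2.resize(p["img"][60:260,200:420,::-1],(660,600)))
s=readout.state();print(s["t"],s["eef_pos"],s["ft_force"],s["opening"],s["grip_force"],abs(s["qvel"]).max())
```

```text
10.075 [515.29827265 243.31700511 214.97644611] [-0.42290162  0.11383639 -0.84019164] 0.4977567934097386 0.0 0.035738002404997256
```

View pics/s4.png

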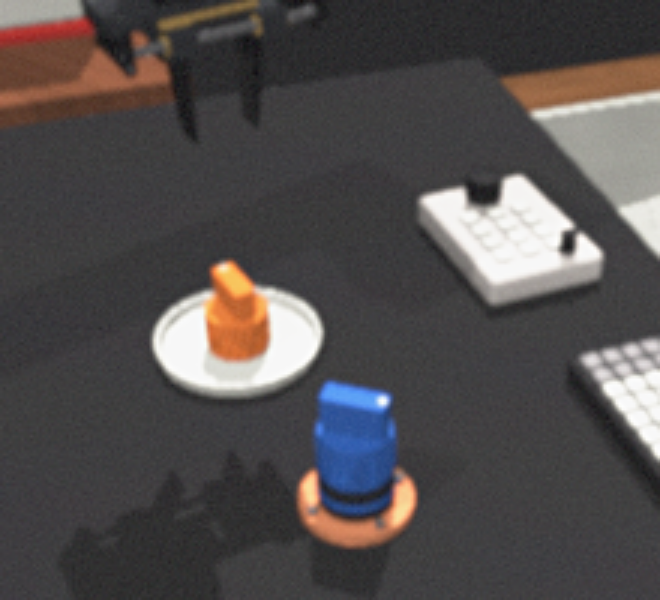

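The cap stands upright in the middle of the tray (crop 238,330), the gripper is clear, and the blue cap hasn't moved.

```bash
python3 -c "
from cell import env
print(env.job_done())"
```

```text
the job is handed in; nothing more can be done
None
```

The orange cap was unscrewed about 86°, lifted off and set down upright near the centre of the white tray; the blue-capped pot looks undisturbed, and the job is handed in (about 10 s on the clock, no verdict returned).

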